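Laundry room: move the dosing bottles to the new rack in the same order

ROBOT

A 6-joint arm with a two-finger parallel gripper is mounted at the origin on the work surface. World frame = base frame: x ahead of the robot, y to its left, z up, the work surface at z = 0. Lengths are in m, angles in degrees, forces in N, time in s.
With the tool pointing down it reaches from about 0.25 to 0.8 m from the base axis. Payload 8.5 kg.
Tool frame: the origin (TCP) lies at the very end of the fingers, on their centre line; the grasp point (between the pads) lies robot.grip_point_offset behind it (robot.grip_point_offset is the distance from the TCP to the grasp point, in m); z points along the fingers, y is the line along which they close (so a half turn about z gives the same grasp; the last joint's range is limited). The gripper opens to 85 mm and grips with 20 to 120 N. Pads are 22 mm wide; open, the fingers measure 114 mm over their backs; the gripper's body (76 mm by 85 mm) begins 54 mm behind the grasp point. The pads swing forward as they close: fully open they stand 13 mm farther back than shut.
Start: joints at [-66.234, 13.648, -0.773, 75.585, 0, 90], TCP at [0.212, -0.48, 0.203] pointing down, gripper open.
Joint ranges: [-152.45, 152.45], [-59.26, 108.67], [-65.41, 83.53], [-104.44, 129.93], [-82.83, 76.93], [-180, 180]. Speed limits (degrees/s): [127.2, 127.2, 159.86, 180, 180, 180].

INTERFACE

Orientations are given as a 3x3 rotation matrix whose columns are the frame's x, y, z axes.
In Python, from plant import robot, viewer, workorder gives the robot as it stands.
- The arm moves only by the tool jog_arm, never from a script. Its argument "rows" is one flat list of numbers, 7 for each row, row after row: the shift along the tool's x, y, z in mm, then the turn, a rotation vector about the tool's x, y, z in rad, then the opening, from 0 (shut) to 1 (fully open). A call has 1 to 20 rows; each row shifts and turns the commanded pose from where the row before left it, along the tool's axes as they then stand; what a row does not reach is not made up. A row lasts 1/10 s, in which the tool goes at most 50 mm and 8.59 degrees, less where a joint would pass 70% of its speed; a pose out of reach is approached as far as the arm can. A call with a gripper value outside its range is refused whole. The fingers move at their own pace and stop on an object; "newtons" is the grip in N (left out, the last holds). Time passes only in rows, so rows that do not move let the fingers close. It gives the time, the measured TCP pose, the force and the opening at its end, in the units of the state.
- robot.get_obs(): the state, without advancing time (a new reading comes with each control period).
- viewer.read_camera(name): name is "scene" or "top" or "wrist"; returns a dict with "color" (400x640x3 uint8, blue, green, red), "mtx" (3x3 intrinsics, pixels), "eye" and "attitude" of the camera in the world. Camera axes: x right, y down, z forward; pixel columns grow to the right and rows downward; lengths in m; the calibration is good to about 2 mm. A picture is of the moment at which its call begins. There is no depth.
- workorder.finish_job(): hands the job in, once; it reports no verdict.
The state is a dict: "clock": time; "q": joint angles; "dq": joint speeds; "joint_efforts": joint torques, N m; "tcp_pos": TCP position; "tool_rot": TCP orientation; "force": force on the tool from outside, world axes, zero at the start; "wrist_torque": the same for the moment, N m; "finger_gap": opening from 0.0 (shut) to 1.0 (fully open).
Only numpy, scipy, OpenCV 4.12 (cv2) and the standard library are available. Lean on these libraries where they do the work, as an engineer would, in place of code of your own. Each camera call takes 0.05 s, during which the arm holds its last target. There are 200 camera calls.

TASK

Move the four laundry-product containers from the steel rack with the grey cups to the empty plywood rack, one upright on the floor of each compartment, keeping their order as counted from the end with the black loop handle: the one nearest the handle in the old rack goes nearest the handle in the new rack, and so on to the last. The racks may be turned differently, so count from each rack's own handle.

Things in the scene. Friction and masses are not known exactly. Their poses are not given: they have to be found in the camera images.
- slim: slim white round bottle, the tallest: 120 mm high, about 160 g; body 42 mm across up to 72 mm, narrowing to a straight white screw cap 28 mm across from 86 mm to the top; grip it by the cap. Loose, upright. Origin: centre of its underside, z up its axis, yaw means nothing. Starts in its cup, underside 7 mm above the table.
- jar: squat white jar, the shortest: 90 mm high, about 200 g; body 48 mm across, straight white lid 50 mm across from 56 mm to the top; grip it by the lid. Loose, upright. Origin: centre of its underside, z up its axis, yaw means nothing. Starts in its cup, underside 7 mm above the table.
- cone: white cone-shaped bottle: 110 mm high, about 150 g; foot 50 mm across, tapering to 20 mm at 76 mm height, then a straight white cap 34 mm across to the top; grip it by the cap. Loose, upright. Origin: centre of its underside, z up its axis, yaw means nothing. Starts in its cup, underside 7 mm above the table.
- can: plain straight metal can with a paper band and a dark disc on top: 100 mm high, 44 mm across over its whole height, about 180 g. Loose, upright. Origin: centre of its underside, z up its axis, yaw means nothing. Starts in its cup, underside 7 mm above the table.
- old_rack: rack holding the containers at the start: steel base 84 (x) x 300 (y) x 4 mm with a row of four grey square cups; black D-shaped loop handle beyond one end (56 mm wide, reaching 32 mm out, top 17 mm high). Fixed, turned any way. Origin: centre of underside, on the table; y along the row towards the handle, x across, z up. Cup centres at x = 0, y = -108, -36, 36, 108 mm.
- new_rack: empty plywood rack 84 (x) x 300 (y) mm, walls 20 mm high, a row of four compartments 66 x 66 mm inside, floor 4 mm above the table; black D-shaped loop handle beyond one end (56 mm wide, reaching 32 mm out, top 17 mm high). Fixed, turned any way. Origin: centre of underside, on the table; y along the row towards the handle, x across, z up. Centres at x = 0, y = -108, -36, 36, 108 mm.
- cup_slim: fixed square grey plastic cup of the old rack in which the slim bottle stands at the start; it stays put when that is taken out. Outside 70 x 70 mm, 18 mm high, walls and floor 3 mm. The four cups look alike, told apart by what stands in them. Origin: centre of its underside, 4 mm above the table; axes parallel to the old rack's.
- cup_jar: fixed square grey plastic cup of the old rack in which the squat jar stands at the start; it stays put when that is taken out. Outside 70 x 70 mm, 18 mm high, walls and floor 3 mm. The four cups look alike, told apart by what stands in them. Origin: centre of its underside, 4 mm above the table; axes parallel to the old rack's.
- cup_cone: fixed square grey plastic cup of the old rack in which the cone-shaped bottle stands at the start; it stays put when that is taken out. Outside 70 x 70 mm, 18 mm high, walls and floor 3 mm. The four cups look alike, told apart by what stands in them. Origin: centre of its underside, 4 mm above the table; axes parallel to the old rack's.
- cup_can: fixed square grey plastic cup of the old rack in which the metal can stands at the start; it stays put when that is taken out. Outside 70 x 70 mm, 18 mm high, walls and floor 3 mm. The four cups look alike, told apart by what stands in them. Origin: centre of its underside, 4 mm above the table; axes parallel to the old rack's.

How it is judged (in metres and radians):
At the end, for the whole second after the job is handed in: Each container stands in the new-rack compartment of the same rank from the loop handle as its cup in the old rack: within 18 mm of its centre along and across the row, underside within 5 mm of its floor, tilted under 0.12 rad, slower than 20 mm/s (((y of cup_slim in the frame of old_rack between -0.128 and -0.088 m and y of slim in the frame of new_rack between -0.126 and -0.09 m) or (y of cup_slim in the frame of old_rack between -0.056 and -0.016 m and y of slim in the frame of new_rack between -0.054 and -0.018 m) or (y of cup_slim in the frame of old_rack between 0.016 and 0.056 m and y of slim in the frame of new_rack between 0.018 and 0.054 m) or (y of cup_slim in the frame of old_rack between 0.088 and 0.128 m and y of slim in the frame of new_rack between 0.09 and 0.126 m)) and x of slim in the frame of new_rack between -0.018 and 0.018 m and z of slim in the frame of new_rack between -0.001 and 0.009 m and angle between each of slim, jar, cone, can's own z axis and vertical below 0.12 rad and linear speed of each of slim, jar, cone, can below 0.02 m/s and ((y of cup_jar in the frame of old_rack between -0.128 and -0.088 m and y of jar in the frame of new_rack between -0.126 and -0.09 m) or (y of cup_jar in the frame of old_rack between -0.056 and -0.016 m and y of jar in the frame of new_rack between -0.054 and -0.018 m) or (y of cup_jar in the frame of old_rack between 0.016 and 0.056 m and y of jar in the frame of new_rack between 0.018 and 0.054 m) or (y of cup_jar in the frame of old_rack between 0.088 and 0.128 m and y of jar in the frame of new_rack between 0.09 and 0.126 m)) and x of jar in the frame of new_rack between -0.018 and 0.018 m and z of jar in the frame of new_rack between -0.001 and 0.009 m and ((y of cup_cone in the frame of old_rack between -0.128 and -0.088 m and y of cone in the frame of new_rack between -0.126 and -0.09 m) or (y of cup_cone in the frame of old_rack between -0.056 and -0.016 m and y of cone in the frame of new_rack between -0.054 and -0.018 m) or (y of cup_cone in the frame of old_rack between 0.016 and 0.056 m and y of cone in the frame of new_rack between 0.018 and 0.054 m) or (y of cup_cone in the frame of old_rack between 0.088 and 0.128 m and y of cone in the frame of new_rack between 0.09 and 0.126 m)) and x of cone in the frame of new_rack between -0.018 and 0.018 m and z of cone in the frame of new_rack between -0.001 and 0.009 m and ((y of cup_can in the frame of old_rack between -0.128 and -0.088 m and y of can in the frame of new_rack between -0.126 and -0.09 m) or (y of cup_can in the frame of old_rack between -0.056 and -0.016 m and y of can in the frame of new_rack between -0.054 and -0.018 m) or (y of cup_can in the frame of old_rack between 0.016 and 0.056 m and y of can in the frame of new_rack between 0.018 and 0.054 m) or (y of cup_can in the frame of old_rack between 0.088 and 0.128 m and y of can in the frame of new_rack between 0.09 and 0.126 m)) and x of can in the frame of new_rack between -0.018 and 0.018 m and z of can in the frame of new_rack between -0.001 and 0.009 m); the robot touches nothing.
It also fails if it takes over 99 s, if anything falls off the work surface, if the arm or the gripper's body presses on something with over 40 N, if the wrist force passes 120 N, or if a joint passes its speed limit or range.

## Working session

There is one attempt and no reset: what is moved stays moved. The work goes in short steps, Python scripts to look and compute and a tool call to move; the robot and the scene stay as the last step left them, time stands still between calls to the robot, and variables do not carry over. Pictures are saved under pics/ and viewed, on a budget of 14 in all, crops included, one or two more only if the job needs it, and the job is handed in when it is done.

Besides the shell and the picture viewer there is one more tool, called after "Emit:" as a command line: name --argument value ..., lists and objects as JSON in quotes. jog_arm: Moves the arm, as the interface text tells. Its arguments: {"type":"object","properties":{"rows":{"type":"array"},"newtons":{"type":"number"}},"required":["rows"]}

```bash
mkdir -p pics; ls
python3 - <<'E'
from plant import robot, viewer
import cv2,numpy as np
np.set_printoptions(precision=4,suppress=True)
for n in ("top","scene"):
    c=viewer.read_camera(n); cv2.imwrite(f"pics/{n}0.png",c["color"]); print(n,c["mtx"],c["eye"],c["attitude"])
print(robot.get_obs(), robot.grip_point_offset)
E
```

```text
pics
top [[422.4374   0.     312.9565]
 [  0.     422.4374 202.4202]
 [  0.       0.       1.    ]] [ 0.3781 -0.0013  0.9903] [[ 0.0281 -0.985   0.1705]
 [-0.9996 -0.0284  0.0008]
 [ 0.004  -0.1704 -0.9854]]
scene [[381.8458   0.     318.1757]
 [  0.     381.8458 199.798 ]
 [  0.       0.       1.    ]] [1.033  0.3101 0.7707] [[-0.5731  0.6254 -0.5296]
 [ 0.8194  0.4485 -0.3569]
 [ 0.0143 -0.6385 -0.7695]]
{'clock': 0.1, 'q': array([-66.235 ,  13.679 ,  -0.8115,  75.5853,  -0.    ,  90.0005]), 'dq': array([ 0.015 , -0.0922,  0.0372, -0.0388,  0.0556,  0.0683]), 'joint_efforts': array([ -0.0019, -53.9722,  34.6999,   0.0135,  -0.0001,   0.    ]), 'tcp_pos': array([ 0.2114, -0.4801,  0.2028]), 'tool_rot': array([[ 0.9152,  0.403 , -0.0005],
       [ 0.403 , -0.9152,  0.0012],
       [-0.    , -0.0013, -1.    ]]), 'force': array([ 0.303 , -0.5574, -0.2582]), 'wrist_torque': array([ 0.0569, -0.0033, -0.0056]), 'finger_gap': 1.0042318298699033} 0.0187
```

View pics/top0.png

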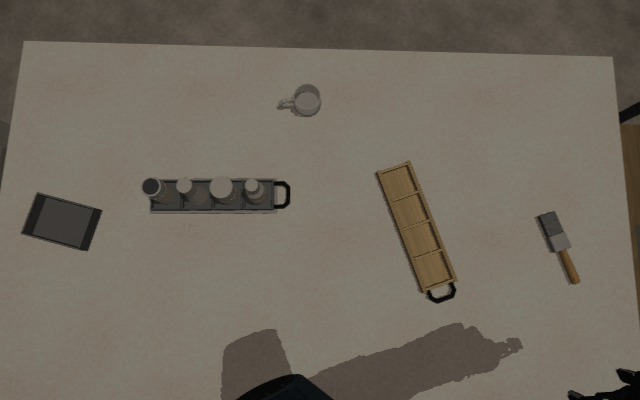

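View pics/scene0.png

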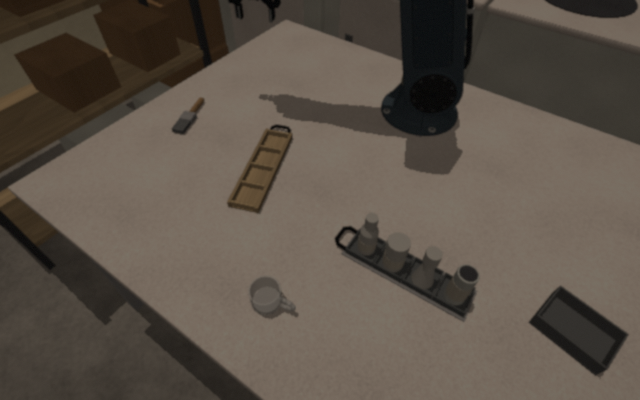

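The top view shows the old rack at px (150–277, 178–213) with its handle at the right (283,194). The new rack runs from (394,165) to (440,285), with its handle at (441,293). The first and third containers look alike, so I'll zoom in on them.

```bash
cat > h.py <<'E'
import cv2,numpy as np
from plant import robot,viewer
np.set_printoptions(precision=4,suppress=True)
def proj(c,P):
    P=np.atleast_2d(P); q=(P-c["eye"])@np.array(c["attitude"]); q=q@np.array(c["mtx"]).T; return q[:,:2]/q[:,2:]
def ray(c,uv,z):
    uv=np.atleast_2d(np.array(uv,float)); d=np.c_[uv,np.ones(len(uv))]@np.linalg.inv(c["mtx"]).T@np.array(c["attitude"]).T
    e=np.array(c["eye"]); return e+d*((z-e[2])/d[:,2])[:,None]
E
python3 - <<'E'
from h import *
c=viewer.read_camera("top"); s=viewer.read_camera("scene")
a=cv2.resize(c["color"][155:225,130:300],None,fx=4.4,fy=4.4,interpolation=cv2.INTER_CUBIC)
b=cv2.resize(s["color"][205:320,330:490],None,fx=2.5,fy=2.5,interpolation=cv2.INTER_CUBIC)
n=cv2.resize(c["color"][155:305,365:465],None,fx=1.9,fy=1.9,interpolation=cv2.INTER_CUBIC)
im=np.zeros((600,750,3),np.uint8); im[:a.shape[0],:a.shape[1]]=a; im[310:310+b.shape[0],:b.shape[1]]=b; im[310:310+n.shape[0],500:500+n.shape[1]]=n
cv2.imwrite("pics/z.png",np.clip(im*1.8,0,255).astype(np.uint8))
print(ray(c,[(150,213),(277,213),(214,196)],0.004)); print(ray(c,[(394,165),(440,285),(376,172),(411,162),(456,279),(423,292)],0.02))
E
```

```text
[[0.5124 0.3825 0.004 ]
 [0.521  0.0836 0.004 ]
 [0.5574 0.2347 0.004 ]]
[[ 0.6414 -0.1899  0.02  ]
 [ 0.3651 -0.2925  0.02  ]
 [ 0.6231 -0.1473  0.02  ]
 [ 0.65   -0.2303  0.02  ]
 [ 0.3795 -0.329   0.02  ]
 [ 0.3486 -0.2538  0.02  ]]
```

View pics/z.png

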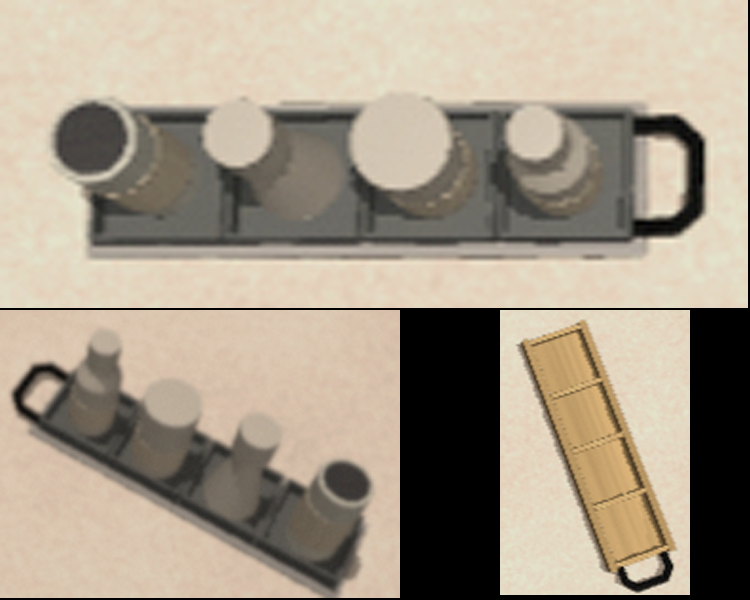

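Counting from the old rack's handle, the order is slim, jar, cone, can. Next I'll compute the rack and container poses from these pixels.

```bash
cat >> h.py <<'E'
def report(tx,ty,tz,yawdeg=None):
    o=robot.get_obs(); R=np.array(o["tool_rot"]); p=np.array(o["tcp_pos"])
    yaw=np.degrees(np.arctan2(R[1,1],R[0,1])); rot=0
    if yawdeg is not None:
        rot=yaw-yawdeg; rot=(rot+90)%180-90   # tool z down: + turn about tool z lowers world yaw
    a=np.radians(yaw-rot); ty_=np.array([np.cos(a),np.sin(a)]); tx_=np.array([-ty_[1],ty_[0]]); 
    if np.dot(tx_,R[:2,0])<0 and abs(rot)<1: tx_=-tx_
    tx_=np.array([-np.sin(a),np.cos(a)])
    d=np.array([tx,ty,tz])-p
    print("clock",o["clock"],"tcp",p,"yaw",yaw,"gap",o["finger_gap"]); print("turn z rad",np.radians(rot),"then tool mm",1000*d[:2]@tx_,1000*d[:2]@ty_,-1000*d[2])
E
python3 - <<'E'
from h import *
import pickle
c=viewer.read_camera("top")
Z=lambda u,v:((u+.5)/4.4-.5+130,(v+.5)/4.4-.5+155)
for n,p,z in (("can",(91,138),.107),("cone",(238,133),.117),("jar",(401,141),.097),("slim",(534,132),.127)): print(n,ray(c,Z(*p),z))
B=ray(c,[Z(90,257),Z(645,257)],.0); print(B)
B=ray(c,[Z(91,243),Z(631,238)],.022); print("cup edge",B)
N=lambda u,v:((u-500+.5)/1.9-.5+365,(v-310+.5)/1.9-.5+155)
C=ray(c,[N(520,345),N(583,322),N(674,549),N(611,573)],.02);print(C,C.mean(0), [np.linalg.norm(C[i]-C[i-1]) for i in range(4)])
d=(C[2]+C[3]-C[0]-C[1])[:2]; d/=np.linalg.norm(d); print("handle dir",d)
for y in (.108,.036,-.036,-.108): print(y,C.mean(0)[:2]+d*y)
print("closing yaw",np.degrees(np.arctan2(-d[0],d[1]))%180)
# check tool axes convention
R=robot.get_obs()["tool_rot"]; a=np.arctan2(R[1,1],R[0,1]); print(R[:2,0],[-np.sin(a),np.cos(a)])
E
```

```text
can [[0.5565 0.3473 0.107 ]]
cone [[0.559  0.2732 0.117 ]]
jar [[0.5614 0.1993 0.097 ]]
slim [[0.5614 0.1299 0.127 ]]
[[0.5129 0.3839 0.    ]
 [0.5215 0.0858 0.    ]]
cup edge [[0.5173 0.3755 0.022 ]
 [0.5282 0.0917 0.022 ]]
[[ 0.6202 -0.1456  0.02  ]
 [ 0.652  -0.2242  0.02  ]
 [ 0.376  -0.3297  0.02  ]
 [ 0.346  -0.2542  0.02  ]] [ 0.4986 -0.2384  0.02  ] [np.float64(0.29497567338865843), np.float64(0.08481556446187431), np.float64(0.295460176264789), np.float64(0.08127273290430884)]
handle dir [-0.932  -0.3626]
0.108 [ 0.3979 -0.2776]
0.036 [ 0.465  -0.2515]
-0.036 [ 0.5321 -0.2254]
-0.108 [ 0.5992 -0.1993]
closing yaw 111.25801909506434
[0.9152 0.403 ] [np.float64(0.9152104190437191), np.float64(0.4029762882277566)]
```

```bash
sed -i '/if np.dot/d;/tx_=np.array(\[-ty_/d' h.py
python3 - <<'E'
from h import *
report(.499,-.238,.3,-68.7)
E
cat h.py | tail -12
```

```text
P=np.atleast_2d(P); q=(P-c["eye"])@np.array(c["attitude"]); q=q@np.array(c["mtx"]).T; return q[:,:2]/q[:,2:]
def ray(c,uv,z):
    uv=np.atleast_2d(np.array(uv,float)); d=np.c_[uv,np.ones(len(uv))]@np.linalg.inv(c["mtx"]).T@np.array(c["attitude"]).T
    e=np.array(c["eye"]); return e+d*((z-e[2])/d[:,2])[:,None]
def report(tx,ty,tz,yawdeg=None):
    o=robot.get_obs(); R=np.array(o["tool_rot"]); p=np.array(o["tcp_pos"])
    yaw=np.degrees(np.arctan2(R[1,1],R[0,1])); rot=0
    if yawdeg is not None:
        rot=yaw-yawdeg; rot=(rot+90)%180-90   # tool z down: + turn about tool z lowers world yaw
    tx_=np.array([-np.sin(a),np.cos(a)])
    d=np.array([tx,ty,tz])-p
    print("clock",o["clock"],"tcp",p,"yaw",yaw,"gap",o["finger_gap"]); print("turn z rad",np.radians(rot),"then tool mm",1000*d[:2]@tx_,1000*d[:2]@ty_,-1000*d[2])Traceback (most recent call last):
  File "<stdin>", line 2, in <module>
  File "h.py", line 14, in report
    tx_=np.array([-np.sin(a),np.cos(a)])
                          ^
NameError: name 'a' is not defined
```

```bash
sed -i 's/^    tx_=np.array/    a=np.radians(yaw-rot); ty_=np.array([np.cos(a),np.sin(a)])\n    tx_=np.array/' h.py
python3 - <<'E'
from h import *
report(.499,-.238,.3,-68.7)
E
```

```text
clock 0.25 tcp [ 0.2115 -0.4803  0.2031] yaw -66.23562703076963 gap 0.9984923906717919
turn z rad 0.04301142231021883 then tool mm 355.88896616666676 -121.3005619586986 -96.90271674807433
```

Emit:
jog_arm --rows '[0,0,-10,0,0,0.043,1,10,-3,-8,0,0,0,1,20,-7,-8,0,0,0,1,30,-10,-8,0,0,0,1,30,-10,-8,0,0,0,1,30,-10,-8,0,0,0,1,30,-10,-8,0,0,0,1,30,-10,-8,0,0,0,1,30,-10,-8,0,0,0,1,30,-10,-8,0,0,0,1,30,-10,-8,0,0,0,1,30,-10,-7,0,0,0,1,30,-10,0,0,0,0,1,30,-10,0,0,0,0,1,16,-6,0,0,0,0,1,10,-5,0,0,0,0,1,0,0,0,0,0,0,1,0,0,0,0,0,0,1]'

```text
clock: 2.05
tcp_pos: [0.5231, -0.2185, 0.3005]
tool_rot: [[0.932, 0.363, -0.0], [0.363, -0.932, -0.0], [-0.0, -0.0, -1.0]]
force: [0.5, 0.4, 0.4]
finger_gap: 1.001
```

Run:
```python
from h import *
c=viewer.read_camera("wrist"); cv2.imwrite("pics/w1.png",np.clip(c["color"]*1.6,0,255).astype(np.uint8)); print(c["eye"],c["attitude"])
d=np.array([-.932,-.3626]); o=np.array([.4986,-.2384]); x=np.array([-d[1],d[0]])*-1
print(proj(c,[np.r_[o+d*a+x*b,.02] for a in(.15,-.15) for b in(.042,-.042)]))
report(.56,.236,.3,1.6)
```

```text
[ 0.5921 -0.1927  0.4712] [[ 0.3642 -0.8913 -0.2703]
 [-0.9313 -0.3487 -0.1049]
 [-0.0007  0.2899 -0.957 ]]
[[297.5419 265.9724]
 [346.443  266.0636]
 [293.8489  77.6286]
 [352.917   77.7314]]
clock 2.1 tcp [ 0.5229 -0.2187  0.3005] yaw -68.72766182968118 gap 0.9981960131142519
turn z rad -1.227449254157076 then tool mm 453.49384982861653 49.777910357765954 0.5462013996967996
```

View pics/w1.png

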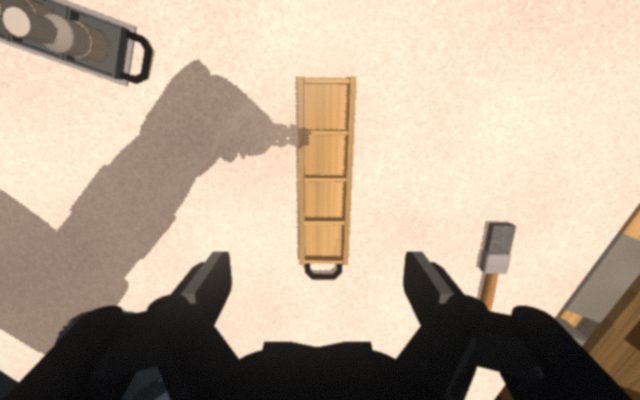

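The new rack in the wrist view has corners (298,262), (349,264), (297,77) and (355,77). That is within about 3 mm of the top-view estimate, so I use centre ≈ (0.4995,-0.240). I'll go above the old rack next.

Emit:
jog_arm --rows '[0,0,0,0,0,-0.12,1,0,0,0,0,0,-0.12,1,0,0,0,0,0,-0.12,1,0,0,0,0,0,-0.12,1,0,0,0,0,0,-0.12,1,0,0,0,0,0,-0.12,1,0,0,0,0,0,-0.12,1,0,0,0,0,0,-0.12,1,0,0,0,0,0,-0.12,1,0,0,0,0,0,-0.12,1,0,0,0,0,0,-0.027,1,10,2,0,0,0,0,1,20,3,0,0,0,0,1,30,5,0,0,0,0,1]'

```text
clock: 3.5
tcp_pos: [0.5316, -0.158, 0.3003]
tool_rot: [[-0.022, 1.0, -0.0], [1.0, 0.022, -0.0], [-0.0, -0.0, -1.0]]
force: [0.6, 0.2, -0.1]
finger_gap: 1.001
```

Emit:
jog_arm --rows '[35,4,0,0,0,0,1,35,4,0,0,0,0,1,35,4,0,0,0,0,1,35,4,0,0,0,0,1,35,4,0,0,0,0,1,35,4,0,0,0,0,1,35,4,0,0,0,0,1,35,4,0,0,0,0,1,35,4,0,0,0,0,1,30,3,0,0,0,0,1,0,0,0,0,0,0,1,0,0,0,0,0,0,1,0,0,0,0,0,0,1]'

```text
clock: 4.8
tcp_pos: [0.561, 0.1874, 0.3006]
tool_rot: [[-0.026, 1.0, -0.0], [1.0, 0.026, -0.0], [-0.0, -0.0, -1.0]]
force: [-0.3, -0.4, 0.8]
finger_gap: 0.998
```

Run:
```python
from h import *
c=viewer.read_camera("wrist"); cv2.imwrite("pics/w2.png",np.clip(c["color"]*1.8,0,255).astype(np.uint8)); print(c["eye"])
print(proj(c,[[.5565,.3473,.107],[.559,.2732,.117],[.5614,.1993,.097],[.5614,.1299,.127]]))
report(.5614,.1299,.2,1.6)
```

```text
[0.5595 0.26   0.4713]
[[316.744   29.167 ]
 [317.1762 100.0163]
 [317.4807 161.7581]
 [315.965  220.986 ]]
clock 4.85 tcp [0.5611 0.1872 0.3006] yaw 1.4973764104140965 gap 0.9992974769752679
turn z rad -0.0017911195284893737 then tool mm -57.2842835403603 -1.2992926203718806 100.64054763587355
```

View pics/w2.png

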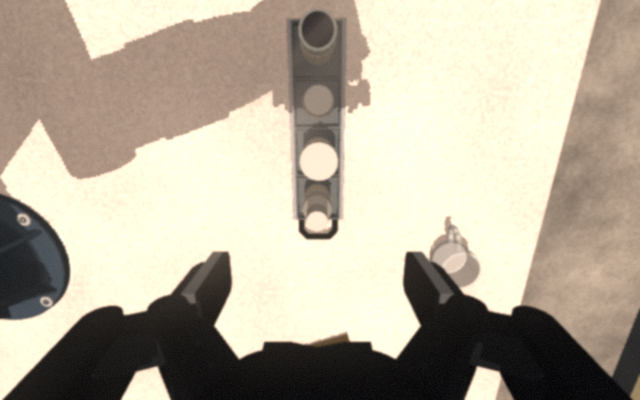

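The container tops are at can (318,31), cone (318,99), jar (319,160) and slim (317,221). All are within about 2 px of the predictions. Grasping slim.

Emit:
jog_arm --rows '[-20,0,0,0,0,0,1,-25,0,0,0,0,0,1,-12,0,10,0,0,0,1,0,0,20,0,0,0,1,0,0,25,0,0,0,1,0,0,25,0,0,0,1,0,0,25,0,0,0,1,0,0,25,0,0,0,1,0,0,20,0,0,0,1,0,0,20,0,0,0,1,0,0,15,0,0,0,1,0,0,12,0,0,0,1,0,0,10,0,0,0,1,0,0,0,0,0,0,0.3,0,0,0,0,0,0,0,0,0,0,0,0,0,0,0,0,0,0,0,0,0,0,0,0,0,0,0,0]' --newtons 40

```text
clock: 6.65
tcp_pos: [0.5634, 0.1313, 0.0943]
tool_rot: [[-0.028, 1.0, 0.001], [1.0, 0.028, 0.0], [0.0, 0.001, -1.0]]
force: [-0.5, -1.4, 4.3]
finger_gap: 0.286
```

Emit:
jog_arm --rows '[0,0,0,0,0,0,0,0,0,0,0,0,0,0,0,0,0,0,0,0,0]'

```text
clock: 6.95
tcp_pos: [0.5633, 0.1313, 0.0943]
tool_rot: [[-0.028, 1.0, 0.001], [1.0, 0.028, 0.0], [0.0, 0.001, -1.0]]
force: [-1.2, -0.1, 6.5]
finger_gap: 0.291
```

Emit:
jog_arm --rows '[0,0,-5,0,0,0,0,0,0,-15,0,0,0,0,0,0,-25,0,0,0,0,0,0,-25,0,0,0,0,0,0,-30,0,0,0,0,0,0,-30,0,0,0,0,0,0,-20,0,0,0,0,-10,-4,-5,0,0,0,0,-20,-9,0,0,0,0,0,-30,-13,0,0,0,0,0,-35,-15,0,0,0,0,0,-35,-15,0,0,0,0,0,-35,-15,0,0,0,0,0,-35,-15,0,0,0,0,0,-35,-15,0,0,0,0,0,-35,-15,0,0,0,0,0,-35,-15,0,0,0,0,0,-35,-15,0,0,0,0,0,-35,-15,0,0,0,0,0,-20,-9,0,0,0,0,0]'

```text
clock: 8.95
tcp_pos: [0.4018, -0.2706, 0.2473]
tool_rot: [[-0.026, 1.0, -0.002], [1.0, 0.026, 0.0], [0.0, -0.002, -1.0]]
force: [0.5, -0.6, -0.8]
finger_gap: 0.292
```

Emit:
jog_arm --rows '[-10,-4,0,0,0,0,0,0,0,0,0,0,0.06,0,0,0,0,0,0,0.1,0,0,0,0,0,0,0.12,0,0,0,0,0,0,0.12,0,0,0,0,0,0,0.12,0,0,0,0,0,0,0.12,0,0,0,0,0,0,0.12,0,0,0,0,0,0,0.12,0,0,0,0,0,0,0.12,0,0,0,0,0,0,0.12,0,0,0,0,0,0,0.1,0,0,0,0,0,0,0,0,0,0,0,0,0,0,0]'

```text
clock: 10.35
tcp_pos: [0.4001, -0.2782, 0.248]
tool_rot: [[0.928, 0.373, -0.001], [0.373, -0.928, 0.001], [-0.0, -0.001, -1.0]]
force: [-0.5, -0.1, -0.9]
finger_gap: 0.29
```

Run:
```python
from h import *
c=viewer.read_camera("scene"); t=viewer.read_camera("top")
cv2.imwrite("pics/s2.png",np.clip(np.vstack([c["color"][60:330],t["color"][80:330]])*1.6,0,255).astype(np.uint8))
report(.3988,-.2792,.092,-68.7)
```

```text
clock 10.45 tcp [ 0.4002 -0.2784  0.2482] yaw -68.14925385874803 gap 0.28481482037506894
turn z rad 0.009612333507500771 then tool mm -1.5626261523198914 0.2622210001645948 156.18952920840906
```

View pics/s2.png

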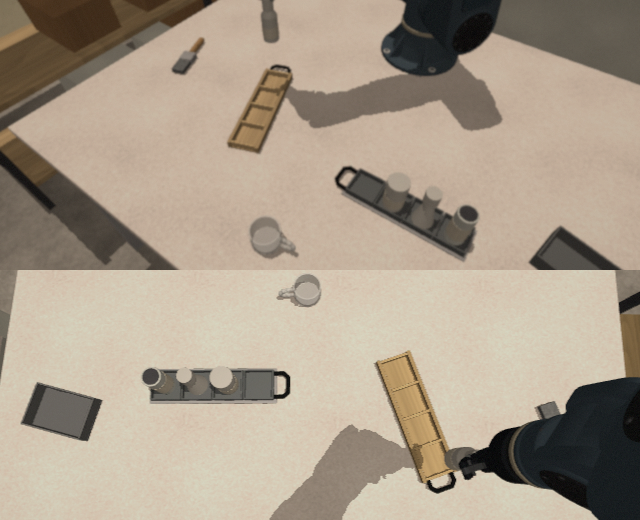

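The scene view shows slim hanging upright at (270,20), and the other three have not moved. Lowering it.

Emit:
jog_arm --rows '[-2,0,10,0,0,0,0,0,0,20,0,0,0,0,0,0,25,0,0,0,0,0,0,25,0,0,0,0,0,0,25,0,0,0,0,0,0,20,0,0,0,0,0,0,12,0,0,0,0,0,0,8,0,0,0,0,0,0,5,0,0,0,0,0,0,3,0,0,0,0,0,0,1,0,0,0,0,0,0,0,0,0,0,0,0,0,0,0,0,0,0]'

```text
clock: 11.75
tcp_pos: [0.3986, -0.2795, 0.0948]
tool_rot: [[0.929, 0.37, 0.001], [0.37, -0.929, -0.0], [0.0, 0.001, -1.0]]
force: [0.5, 0.4, -0.3]
finger_gap: 0.294
```

Emit:
jog_arm --rows '[0,0,1,0,0,0,0,0,0,1,0,0,0,0,0,0,0.5,0,0,0,0,0,0,0,0,0,0,0,0,0,0,0,0,0,0]'

```text
clock: 12.25
tcp_pos: [0.3984, -0.2793, 0.0919]
tool_rot: [[0.929, 0.37, -0.0], [0.37, -0.929, 0.0], [-0.0, -0.0, -1.0]]
force: [-0.6, -0.3, -2.0]
finger_gap: 0.293
```

Emit:
jog_arm --rows '[0,0,1,0,0,0,0,0,0,0,0,0,0,0,0,0,0,0,0,0,0]'

```text
clock: 12.55
tcp_pos: [0.3987, -0.2795, 0.0914]
tool_rot: [[0.929, 0.37, 0.001], [0.37, -0.929, -0.0], [0.001, 0.001, -1.0]]
force: [-0.2, 1.8, 6.1]
finger_gap: 0.287
```

Emit:
jog_arm --rows '[0,0,0,0,0,0,0.45,0,0,0,0,0,0,0.7,0,0,0,0,0,0,0.8,0,0,0,0,0,0,0.8,0,0,-5,0,0,0,0.8,0,0,-20,0,0,0,0.8,0,0,-30,0,0,0,0.8,0,0,-35,0,0,0,1,0,0,-35,0,0,0,1,0,0,-35,0,0,-0.12,1,0,0,0,0,0,-0.12,1,0,0,0,0,0,-0.12,1,0,0,0,0,0,-0.12,1,0,0,0,0,0,-0.12,1,0,0,0,0,0,-0.12,1,0,0,0,0,0,-0.12,1,0,0,0,0,0,-0.12,1,0,0,0,0,0,-0.12,1,0,0,0,0,0,-0.12,1,0,0,0,0,0,-0.02,1]'

```text
clock: 14.55
tcp_pos: [0.3984, -0.2793, 0.2512]
tool_rot: [[-0.03, 1.0, 0.0], [1.0, 0.03, 0.0], [0.0, 0.0, -1.0]]
force: [-0.5, 1.1, -0.3]
finger_gap: 1.0
```

Emit:
jog_arm --rows '[10,4,0,0,0,0,1,20,7,0,0,0,0,1,30,11,0,0,0,0,1,35,13,0,0,0,0,1,35,13,0,0,0,0,1,35,13,0,0,0,0,1,35,13,0,0,0,0,1,35,13,0,0,0,0,1,35,13,0,0,0,0,1,35,13,0,0,0,0,1,35,13,0,0,0,0,1,35,13,0,0,0,0,1,35,13,0,0,0,0,1,35,13,0,0,0,0,1,20,7,0,0,0,0,1,9,4,0,0,0,0,1,0,0,0,0,0,0,1,0,0,0,0,0,0,1]'

```text
clock: 16.35
tcp_pos: [0.5606, 0.1988, 0.251]
tool_rot: [[-0.027, 1.0, -0.0], [1.0, 0.027, -0.0], [-0.0, -0.0, -1.0]]
force: [-1.1, -0.4, 0.2]
finger_gap: 0.998
```

Run:
```python
from h import *
report(.562,.2,.064,1.6)
c=viewer.read_camera("scene"); t=viewer.read_camera("top")
cv2.imwrite("pics/s3.png",np.clip(np.vstack([c["color"][60:330],t["color"][80:330]])*1.6,0,255).astype(np.uint8))
```

```text
clock 16.35 tcp [0.5606 0.1988 0.251 ] yaw 1.5476416444186296 gap 0.9977226066836641
turn z rad -0.0009138256958249576 then tool mm 1.1343773822486787 1.4180052454603673 186.95390720387329
```

View pics/s3.png

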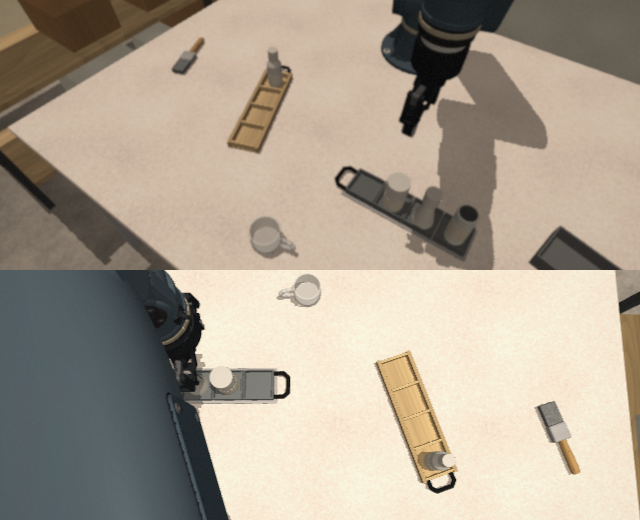

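Slim stands in the compartment nearest the handle, at (437,460) in the stacked picture. Next is the jar.

Emit:
jog_arm --rows '[1,1,10,0,0,0,1,0,0,20,0,0,0,1,0,0,25,0,0,0,1,0,0,25,0,0,0,1,0,0,25,0,0,0,1,0,0,25,0,0,0,1,0,0,20,0,0,0,1,0,0,17,0,0,0,1,0,0,12,0,0,0,1,0,0,8,0,0,0,1,0,0,0,0,0,0,1,0,0,0,0,0,0,0.6,0,0,0,0,0,0,0.4,0,0,0,0,0,0,0.3,0,0,0,0,0,0,0.3,0,0,0,0,0,0,0.3,0,0,0,0,0,0,0.3,0,0,0,0,0,0,0.3]'

```text
clock: 18.25
tcp_pos: [0.567, 0.2021, 0.0697]
tool_rot: [[-0.028, 1.0, 0.012], [1.0, 0.028, 0.004], [0.004, 0.012, -1.0]]
force: [0.3, -0.4, 31.3]
finger_gap: 0.305
```

Something is wrong: the wrist reads 31 N upward and the fingers are closed past the lid's diameter. I'll look before moving again.

Run:
```python
from h import *
w=viewer.read_camera("wrist");c=viewer.read_camera("scene")
a=cv2.resize(c["color"][200:330,330:490],(640,520))[:,:400]; print(robot.get_obs())
a=cv2.resize(c["color"][190:320,330:490],(492,400))
cv2.imwrite("pics/x.png",np.clip(np.hstack([w["color"][:,160:460],a])*1.7,0,255).astype(np.uint8))
```

```text
{'clock': 18.35, 'q': array([ 19.6255,  24.6036,  -4.7387,  59.9278,  -0.0159, 108.0179]), 'dq': array([-0.0196,  0.0641,  0.0011,  0.0177, -0.0712, -0.0707]), 'joint_efforts': array([  0.1673, -46.5647,  20.0902,   0.5926,   0.2852,   0.0029]), 'tcp_pos': array([0.567 , 0.2021, 0.0697]), 'tool_rot': array([[-0.0281,  0.9995,  0.0121],
       [ 0.9996,  0.028 ,  0.004 ],
       [ 0.0037,  0.0122, -0.9999]]), 'force': array([ 0.1741,  0.0321, 30.9536]), 'wrist_torque': array([-0.0702, -0.6774,  0.0241]), 'finger_gap': 0.3078235138315275}
```

View pics/x.png

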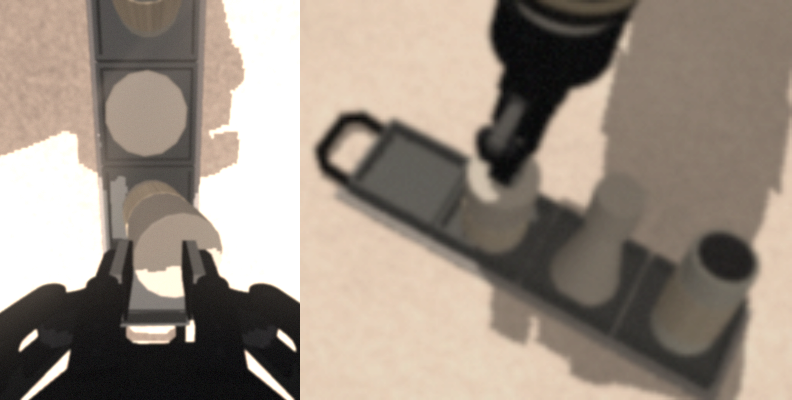

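The right finger sits on top of the lid near (190,260) and the jar leans toward +x. I'll unload the wrist slowly, then open.

Emit:
jog_arm --rows '[0,0,-3,0,0,0,0.3,0,0,-3,0,0,0,0.3,0,0,0,0,0,0,0.35,0,0,0,0,0,0,0.35]' --newtons 20

```text
clock: 18.75
tcp_pos: [0.5617, 0.2003, 0.0697]
tool_rot: [[-0.028, 1.0, -0.001], [1.0, 0.028, -0.0], [-0.0, -0.001, -1.0]]
force: [-1.1, 0.1, 1.9]
finger_gap: 0.35
```

Emit:
jog_arm --rows '[0,0,0,0,0,0,0.45,0,0,0,0,0,0,0.55,0,0,0,0,0,0,0.65,0,0,0,0,0,0,0.75,0,0,0,0,0,0,0.85,0,0,0,0,0,0,0.95,0,0,0,0,0,0,1,0,0,0,0,0,0,1]'

```text
clock: 19.55
tcp_pos: [0.562, 0.2004, 0.0699]
tool_rot: [[-0.028, 1.0, -0.0], [1.0, 0.028, 0.0], [0.0, -0.0, -1.0]]
force: [0.3, 0.4, 0.4]
finger_gap: 1.002
```

Run:
```python
from h import *
w=viewer.read_camera("wrist");c=viewer.read_camera("scene"); o=robot.get_obs(); print(o["tcp_pos"],o["force"])
a=cv2.resize(c["color"][190:320,330:490],(400,325))
im=np.zeros((400,790,3),np.uint8); im[:,:390]=w["color"][:,130:520]; im[:325,390:]=a
print(proj(w,[[.562,.2,z] for z in (.007,.097)]), proj(w,[[.562+d,.2,.097] for d in (-.025,.025)]))
cv2.imwrite("pics/x2.png",np.clip(im*1.7,0,255).astype(np.uint8))
```

```text
[0.562  0.2004 0.0699] [-0.2618  0.715   0.1284]
[[316.6968 203.7332]
 [316.3998 253.4752]] [[269.9984 252.2498]
 [362.6903 254.6977]]
```

View pics/x2.png

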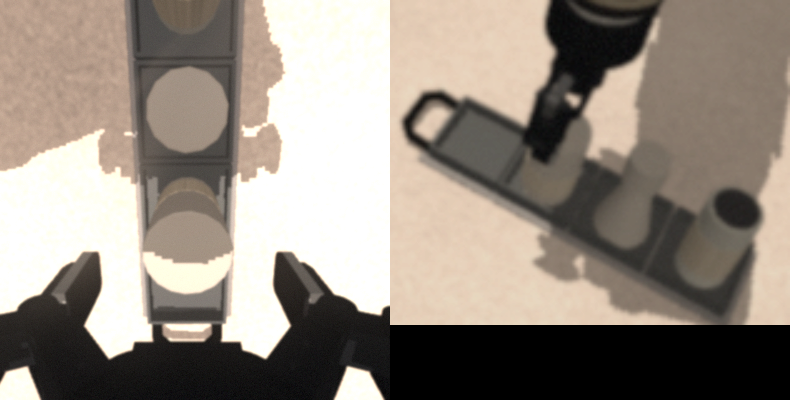

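Run:
```python
from h import *
w=viewer.read_camera("wrist")
for z in (.07,.083,.095,.115):
  print(z,(proj(w,[[.562+s*.0425,.2004+e*.011,z] for s in(-1,1) for e in(-1,1)])-[130,0]).round(0).tolist())
```

```text
0.07 [[119.0, 247.0], [118.0, 215.0], [253.0, 251.0], [256.0, 218.0]]
0.083 [[114.0, 257.0], [113.0, 222.0], [257.0, 261.0], [261.0, 226.0]]
0.095 [[109.0, 267.0], [107.0, 230.0], [262.0, 271.0], [266.0, 235.0]]
0.115 [[99.0, 288.0], [96.0, 247.0], [272.0, 292.0], [277.0, 252.0]]
```

The jar rocked back upright, with its lid at wrist px (318,253) as predicted. The open fingertips appear at about z≈0.115, higher than I assumed, so they closed above the lid. I'll descend another 25 mm and close gently.

Emit:
jog_arm --rows '[0,0,5,0,0,0,1,0,0,8,0,0,0,1,0,0,7,0,0,0,1,0,0,5,0,0,0,1,0,0,0,0,0,0,1,0,0,0,0,0,0,0.8,0,0,0,0,0,0,0.65,0,0,0,0,0,0,0.55,0,0,0,0,0,0,0.5,0,0,0,0,0,0,0.48,0,0,0,0,0,0,0.48,0,0,0,0,0,0,0.48]' --newtons 20

```text
clock: 20.9
tcp_pos: [0.5622, 0.2005, 0.0454]
tool_rot: [[-0.028, 1.0, 0.001], [1.0, 0.028, 0.0], [0.0, 0.001, -1.0]]
force: [-1.9, 0.3, 5.2]
finger_gap: 0.576
```

Emit:
jog_arm --rows '[0,0,0,0,0,0,0.4,0,0,0,0,0,0,0.4,0,0,-5,0,0,0,0.4,0,0,-10,0,0,0,0.4,0,0,-5,0,0,0,0.4,0,0,0,0,0,0,0.4,0,0,0,0,0,0,0.4]' --newtons 45

```text
clock: 21.6
tcp_pos: [0.5621, 0.2004, 0.065]
tool_rot: [[-0.028, 1.0, 0.0], [1.0, 0.028, 0.0], [0.0, 0.0, -1.0]]
force: [0.3, -0.1, -2.0]
finger_gap: 0.562
```

Now carrying 2 N, which is the jar's weight. I'll raise it and carry it over.

Emit:
jog_arm --rows '[0,0,-10,0,0,0,0.4,0,0,-20,0,0,0,0.4,0,0,-30,0,0,0,0.4,0,0,-30,0,0,0,0.4,0,0,-30,0,0,0,0.4,0,0,-30,0,0,0,0.4,0,0,-25,0,0,0,0.4,-11,-3,-10,0,0,0,0.4,-20,-5,0,0,0,0,0.4,-30,-7,0,0,0,0,0.4,-35,-8,0,0,0,0,0.4,-35,-9,0,0,0,0,0.4,-35,-8,0,0,0,0,0.4,-35,-9,0,0,0,0,0.4,-35,-8,0,0,0,0,0.4,-35,-9,0,0,0,0,0.4,-35,-8,0,0,0,0,0.4,-35,-9,0,0,0,0,0.4,-35,-8,0,0,0,0,0.4,-35,-9,0,0,0,0,0.4]'

```text
clock: 23.6
tcp_pos: [0.4721, -0.2149, 0.2493]
tool_rot: [[-0.028, 1.0, -0.001], [1.0, 0.028, 0.0], [0.0, -0.001, -1.0]]
force: [1.2, 0.9, -2.5]
finger_gap: 0.562
```

Emit:
jog_arm --rows '[-25,-6,0,0,0,0,0.4,-15,-3,0,0,0,0,0.4,0,0,0,0,0,0.06,0.4,0,0,0,0,0,0.1,0.4,0,0,0,0,0,0.12,0.4,0,0,0,0,0,0.12,0.4,0,0,0,0,0,0.12,0.4,0,0,0,0,0,0.12,0.4,0,0,0,0,0,0.12,0.4,0,0,0,0,0,0.12,0.4,0,0,0,0,0,0.12,0.4,0,0,0,0,0,0.12,0.4,0,0,0,0,0,0.1,0.4,0,0,0,0,0,0,0.4,0,0,0,0,0,0,0.4]'

```text
clock: 25.1
tcp_pos: [0.4655, -0.2532, 0.2497]
tool_rot: [[0.928, 0.373, -0.0], [0.373, -0.928, 0.0], [-0.0, -0.001, -1.0]]
force: [0.4, -0.2, -1.3]
finger_gap: 0.567
```

Run:
```python
from h import *
report(.4659,-.2531,.0424,-68.7)
```

```text
clock 25.1 tcp [ 0.4655 -0.2532  0.2497] yaw -68.1110719071028 gap 0.5673852899423321
turn z rad 0.010278734278547268 then tool mm 0.43577786243162836 0.030307664087744025 207.26396738306835
```

Emit:
jog_arm --rows '[0,0,10,0,0,0,0.4,0,0,20,0,0,0,0.4,0,0,25,0,0,0,0.4,0,0,25,0,0,0,0.4,0,0,25,0,0,0,0.4,0,0,25,0,0,0,0.4,0,0,25,0,0,0,0.4,0,0,20,0,0,0,0.4,0,0,13,0,0,0,0.4,0,0,8,0,0,0,0.4,0,0,5,0,0,0,0.4,0,0,3,0,0,0,0.4,0,0,1,0,0,0,0.4,0,0,0,0,0,0,0.4,0,0,0,0,0,0,0.4]'

```text
clock: 26.6
tcp_pos: [0.466, -0.2536, 0.0453]
tool_rot: [[0.929, 0.37, 0.001], [0.37, -0.929, -0.0], [0.001, 0.001, -1.0]]
force: [0.1, -0.3, -0.7]
finger_gap: 0.568
```

Emit:
jog_arm --rows '[0,0,1,0,0,0,0.4,0,0,1,0,0,0,0.4,0,0,0,0,0,0,0.4,0,0,0,0,0,0,0.4]'

```text
clock: 27.0
tcp_pos: [0.4656, -0.2535, 0.0429]
tool_rot: [[0.929, 0.37, -0.0], [0.37, -0.929, 0.0], [-0.0, -0.0, -1.0]]
force: [-0.4, -0.5, -1.9]
finger_gap: 0.564
```

Emit:
jog_arm --rows '[0,0,1,0,0,0,0.4,0,0,0,0,0,0,0.4,0,0,0,0,0,0,0.65,0,0,0,0,0,0,0.8,0,0,0,0,0,0,1,0,0,0,0,0,0,1,0,0,-5,0,0,0,1,0,0,-20,0,0,0,1,0,0,-30,0,0,0,1,0,0,-35,0,0,0,1,0,0,-35,0,0,0,1,0,0,-35,0,0,0,1,0,0,-30,0,0,0,1,0,0,-18,0,0,-0.1,1,0,0,0,0,0,-0.12,1,0,0,0,0,0,-0.12,1,0,0,0,0,0,-0.12,1,0,0,0,0,0,-0.12,1,0,0,0,0,0,-0.12,1,0,0,0,0,0,-0.12,1]'

```text
clock: 29.0
tcp_pos: [0.4656, -0.2534, 0.2502]
tool_rot: [[0.359, 0.933, 0.0], [0.933, -0.359, 0.0], [0.0, 0.0, -1.0]]
force: [-0.2, -0.4, -0.0]
finger_gap: 1.0
```

Emit:
jog_arm --rows '[0,0,0,0,0,-0.12,1,0,0,0,0,0,-0.12,1,0,0,0,0,0,-0.12,1,0,0,0,0,0,-0.04,1,10,2,0,0,0,0,1,20,4,0,0,0,0,1,30,6,0,0,0,0,1,35,7,0,0,0,0,1,35,7,0,0,0,0,1,35,7,0,0,0,0,1,35,7,0,0,0,0,1,35,7,0,0,0,0,1,35,7,0,0,0,0,1,35,7,0,0,0,0,1,35,7,0,0,0,0,1,35,7,0,0,0,0,1,35,7,0,0,0,0,1,35,7,0,0,0,0,1,35,8,0,0,0,0,1,35,7,0,0,0,0,1]'

```text
clock: 31.0
tcp_pos: [0.5548, 0.2663, 0.2502]
tool_rot: [[-0.027, 1.0, 0.0], [1.0, 0.027, 0.0], [0.0, 0.0, -1.0]]
force: [0.5, -0.8, -0.3]
finger_gap: 1.0
```

Emit:
jog_arm --rows '[25,6,0,0,0,0,1,19,5,0,0,0,0,1,0,0,0,0,0,0,1,0,0,0,0,0,0,1]'

```text
clock: 31.4
tcp_pos: [0.5644, 0.309, 0.2497]
tool_rot: [[-0.028, 1.0, -0.001], [1.0, 0.028, -0.0], [-0.0, -0.001, -1.0]]
force: [0.3, -1.1, -0.4]
finger_gap: 0.994
```

Run:
```python
from h import *
report(.5595,.273,.07,1.6)
w=viewer.read_camera("wrist");t=viewer.read_camera("top"); s=viewer.read_camera("scene")
print(proj(w,[[.5595,.273,.117],[.557,.346,.107]]))
b=cv2.resize(t["color"][155:305,365:465],(266,400))
im=np.zeros((400,786,3),np.uint8); im[:,:260]=w["color"][:,190:450]; im[:,260:526]=b; im[:280,526:]=cv2.resize(s["color"][90:230,210:340],(260,280))
cv2.imwrite("pics/x3.png",np.clip(im*1.7,0,255).astype(np.uint8))
```

```text
clock 31.4 tcp [0.5644 0.309  0.2497] yaw 1.6085214842821636 gap 0.9944010688237644
turn z rad 0.00014872795788081067 then tool mm -35.88441979441003 -5.8969243486667695 179.7459684500418
[[311.5195 215.6158]
 [310.9541 147.1357]]
```

View pics/x3.png

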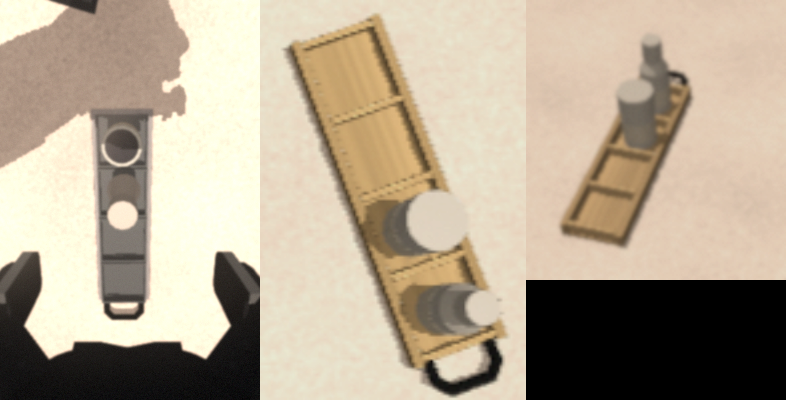

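Slim and jar both stand upright in compartments 1 and 2. I sent one row too many, so the tool overshot the cone by 36 mm, and I'll correct that on the way down. The cone cap is at wrist px (312,215), as predicted.

Emit:
jog_arm --rows '[-15,-2,0,0,0,0,1,-15,-2,0,0,0,0,1,-6,-1,10,0,0,0,1,0,0,20,0,0,0,1,0,0,25,0,0,0,1,0,0,25,0,0,0,1,0,0,25,0,0,0,1,0,0,25,0,0,0,1,0,0,20,0,0,0,1,0,0,16,0,0,0,1,0,0,10,0,0,0,1,0,0,6,0,0,0,1,0,0,0,0,0,0,0.7,0,0,0,0,0,0,0.5,0,0,0,0,0,0,0.4,0,0,0,0,0,0,0.32,0,0,0,0,0,0,0.28,0,0,0,0,0,0,0.28,0,0,0,0,0,0,0.28]' --newtons 25

```text
clock: 33.45
tcp_pos: [0.5613, 0.2727, 0.0688]
tool_rot: [[-0.028, 1.0, 0.001], [1.0, 0.028, 0.001], [0.001, 0.001, -1.0]]
force: [-1.9, -0.4, 5.8]
finger_gap: 0.386
```

Emit:
jog_arm --rows '[0,0,0,0,0,0,0.2,0,0,0,0,0,0,0.2,0,0,-5,0,0,0,0.2,0,0,-10,0,0,0,0.2,0,0,-5,0,0,0,0.2,0,0,0,0,0,0,0.2,0,0,0,0,0,0,0.2]' --newtons 45

```text
clock: 34.15
tcp_pos: [0.5611, 0.2724, 0.088]
tool_rot: [[-0.028, 1.0, 0.0], [1.0, 0.028, 0.0], [0.0, 0.0, -1.0]]
force: [0.1, 0.0, -2.0]
finger_gap: 0.378
```

Emit:
jog_arm --rows '[0,0,-10,0,0,0,0.2,0,0,-25,0,0,0,0.2,0,0,-35,0,0,0,0.2,0,0,-35,0,0,0,0.2,0,0,-35,0,0,0,0.2,0,0,-20,0,0,0,0.2,-10,-1,0,0,0,0,0.2,-20,-2,0,0,0,0,0.2,-30,-3,0,0,0,0,0.2,-35,-3,0,0,0,0,0.2,-35,-3,0,0,0,0,0.2,-35,-3,0,0,0,0,0.2,-35,-3,0,0,0,0,0.2,-35,-3,0,0,0,0,0.2,-35,-3,0,0,0,0,0.2,-35,-3,0,0,0,0,0.2,-35,-3,0,0,0,0,0.2,-35,-3,0,0,0,0,0.2,-35,-3,0,0,0,0,0.2,-35,-3,0,0,0,0,0.2]'

```text
clock: 36.15
tcp_pos: [0.5322, -0.1757, 0.2463]
tool_rot: [[-0.027, 1.0, -0.003], [1.0, 0.027, 0.001], [0.001, -0.003, -1.0]]
force: [0.3, 0.2, -0.4]
finger_gap: 0.376
```

Emit:
jog_arm --rows '[-35,-2,0,0,0,0,0.2,-19,-1,0,0,0,0,0.2,0,0,0,0,0,0.06,0.2,0,0,0,0,0,0.1,0.2,0,0,0,0,0,0.12,0.2,0,0,0,0,0,0.12,0.2,0,0,0,0,0,0.12,0.2,0,0,0,0,0,0.12,0.2,0,0,0,0,0,0.12,0.2,0,0,0,0,0,0.12,0.2,0,0,0,0,0,0.12,0.2,0,0,0,0,0,0.12,0.2,0,0,0,0,0,0.1,0.2,0,0,0,0,0,0,0.2,0,0,0,0,0,0,0.2]'

```text
clock: 37.65
tcp_pos: [0.5317, -0.228, 0.2469]
tool_rot: [[0.928, 0.372, -0.002], [0.372, -0.928, 0.001], [-0.001, -0.001, -1.0]]
force: [-0.4, -1.1, -0.5]
finger_gap: 0.381
```

Run:
```python
from h import *
report(.5331,-.2269,.0658,-68.7)
```

```text
clock 37.65 tcp [ 0.5317 -0.228   0.2469] yaw -68.16980097967887 gap 0.3809357547626498
turn z rad 0.009253718595452123 then tool mm 1.6954921727954555 -0.5221257508555766 181.11369317151528
```

Emit:
jog_arm --rows '[2,0,10,0,0,0,0.2,0,0,20,0,0,0,0.2,0,0,25,0,0,0,0.2,0,0,25,0,0,0,0.2,0,0,25,0,0,0,0.2,0,0,25,0,0,0,0.2,0,0,20,0,0,0,0.2,0,0,13,0,0,0,0.2,0,0,8,0,0,0,0.2,0,0,5,0,0,0,0.2,0,0,2,0,0,0,0.2,0,0,0,0,0,0,0.2,0,0,0,0,0,0,0.2]'

```text
clock: 38.95
tcp_pos: [0.5352, -0.227, 0.0705]
tool_rot: [[0.929, 0.37, 0.001], [0.37, -0.929, -0.0], [0.001, 0.001, -1.0]]
force: [-0.6, 0.4, -1.1]
finger_gap: 0.381
```

Emit:
jog_arm --rows '[0,0,1,0,0,0,0.2,0,0,1,0,0,0,0.2,0,0,0,0,0,0,0.2,0,0,0,0,0,0,0.2]'

```text
clock: 39.35
tcp_pos: [0.5348, -0.2268, 0.0679]
tool_rot: [[0.929, 0.37, -0.0], [0.37, -0.929, 0.0], [0.0, -0.0, -1.0]]
force: [0.4, -0.2, -1.7]
finger_gap: 0.378
```

Emit:
jog_arm --rows '[0,0,1,0,0,0,0.2,0,0,1,0,0,0,0.2,0,0,0,0,0,0,0.2,0,0,0,0,0,0,0.2]'

```text
clock: 39.75
tcp_pos: [0.5349, -0.2268, 0.0659]
tool_rot: [[0.929, 0.37, 0.0], [0.37, -0.929, 0.0], [0.0, -0.0, -1.0]]
force: [-1.3, 0.6, 1.7]
finger_gap: 0.38
```

Emit:
jog_arm --rows '[0,0,0,0,0,0,0.5,0,0,0,0,0,0,0.8,0,0,0,0,0,0,1,0,0,0,0,0,0,1,0,0,-5,0,0,0,1,0,0,-20,0,0,0,1,0,0,-30,0,0,0,1,0,0,-35,0,0,0,1,0,0,-35,0,0,0,1,0,0,-35,0,0,0,1,0,0,-24,0,0,-0.12,1,0,0,0,0,0,-0.12,1,0,0,0,0,0,-0.12,1,0,0,0,0,0,-0.12,1,0,0,0,0,0,-0.12,1,0,0,0,0,0,-0.12,1,0,0,0,0,0,-0.12,1,0,0,0,0,0,-0.12,1,0,0,0,0,0,-0.12,1,0,0,0,0,0,-0.14,1]'

```text
clock: 41.75
tcp_pos: [0.5348, -0.2268, 0.2503]
tool_rot: [[-0.033, 0.999, 0.0], [0.999, 0.033, -0.0], [-0.0, 0.0, -1.0]]
force: [-0.5, -0.4, 0.9]
finger_gap: 1.0
```

Emit:
jog_arm --rows '[10,1,0,0,0,0,1,20,1,0,0,0,0,1,30,2,0,0,0,0,1,35,2,0,0,0,0,1,35,2,0,0,0,0,1,35,2,0,0,0,0,1,35,2,0,0,0,0,1,35,2,0,0,0,0,1,35,2,0,0,0,0,1,35,2,0,0,0,0,1,35,2,0,0,0,0,1,35,2,0,0,0,0,1,35,2,0,0,0,0,1,35,2,0,0,0,0,1,35,3,0,0,0,0,1,35,3,0,0,0,0,1,35,3,0,0,0,0,1,15,2,0,0,0,0,1,7,1,0,0,0,0,1,0,0,0,0,0,0,1]'

```text
clock: 43.75
tcp_pos: [0.5565, 0.3464, 0.2497]
tool_rot: [[-0.027, 1.0, -0.0], [1.0, 0.027, -0.0], [-0.0, -0.0, -1.0]]
force: [0.3, 0.6, -0.7]
finger_gap: 0.997
```

Run:
```python
from h import *
report(.557,.346,.055,1.6)
w=viewer.read_camera("wrist");t=viewer.read_camera("top"); s=viewer.read_camera("scene")
print(proj(w,[[.557,.346,.107]]))
b=cv2.resize(t["color"][155:305,365:465],(266,400))
im=np.zeros((400,786,3),np.uint8); im[:,:260]=w["color"][:,190:450]; im[:,260:526]=b; im[:280,526:]=cv2.resize(s["color"][90:230,210:340],(260,280))
cv2.imwrite("pics/x4.png",np.clip(im*1.7,0,255).astype(np.uint8))
```

```text
clock 43.75 tcp [0.5565 0.3464 0.2497] yaw 1.5587822525666486 gap 0.996794381712719
turn z rad -0.0007193854029674062 then tool mm -0.39102709497983074 0.4690386623848387 194.73394261690402
[[317.3161 181.879 ]]
```

View pics/x4.png

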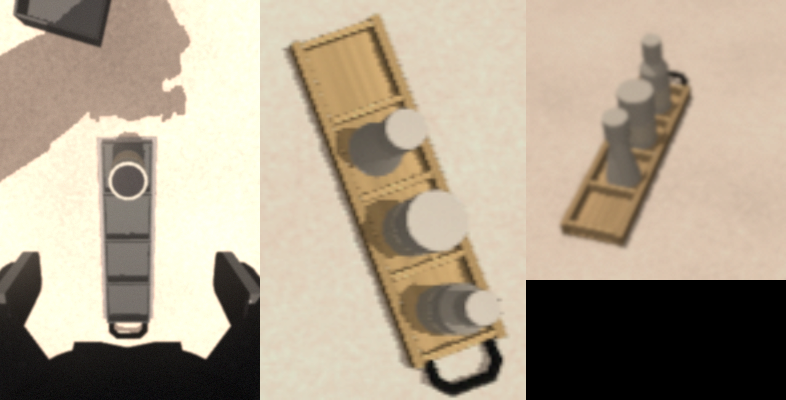

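Three containers are placed and upright. The can's top is at wrist px (318,181), as predicted. Grasping the can.

Emit:
jog_arm --rows '[0,0,10,0,0,0,1,0,0,20,0,0,0,1,0,0,25,0,0,0,1,0,0,25,0,0,0,1,0,0,25,0,0,0,1,0,0,25,0,0,0,1,0,0,25,0,0,0,1,0,0,18,0,0,0,1,0,0,13,0,0,0,1,0,0,9,0,0,0,1,0,0,0,0,0,0,0.8,0,0,0,0,0,0,0.65,0,0,0,0,0,0,0.55,0,0,0,0,0,0,0.47,0,0,0,0,0,0,0.42,0,0,0,0,0,0,0.42,0,0,0,0,0,0,0.42]' --newtons 25

```text
clock: 45.6
tcp_pos: [0.5574, 0.3464, 0.0561]
tool_rot: [[-0.028, 1.0, 0.002], [1.0, 0.028, 0.001], [0.001, 0.002, -1.0]]
force: [-0.7, -0.3, 6.0]
finger_gap: 0.502
```

Emit:
jog_arm --rows '[0,0,0,0,0,0,0.3,0,0,0,0,0,0,0.3,0,0,-5,0,0,0,0.3,0,0,-10,0,0,0,0.3,0,0,-5,0,0,0,0.3,0,0,0,0,0,0,0.3,0,0,0,0,0,0,0.3]' --newtons 45

```text
clock: 46.3
tcp_pos: [0.5569, 0.346, 0.075]
tool_rot: [[-0.028, 1.0, 0.0], [1.0, 0.028, 0.0], [0.0, 0.0, -1.0]]
force: [0.4, -0.1, -1.7]
finger_gap: 0.494
```

Emit:
jog_arm --rows '[0,0,-10,0,0,0,0.3,0,0,-25,0,0,0,0.3,0,0,-35,0,0,0,0.3,0,0,-35,0,0,0,0.3,0,0,-35,0,0,0,0.3,0,0,-35,0,0,0,0.3,-10,0,0,0,0,0,0.3,-20,1,0,0,0,0,0.3,-30,1,0,0,0,0,0.3,-35,2,0,0,0,0,0.3,-35,2,0,0,0,0,0.3,-35,2,0,0,0,0,0.3,-35,2,0,0,0,0,0.3,-35,2,0,0,0,0,0.3,-35,2,0,0,0,0,0.3,-35,2,0,0,0,0,0.3,-35,2,0,0,0,0,0.3,-35,2,0,0,0,0,0.3,-35,2,0,0,0,0,0.3,-35,2,0,0,0,0,0.3]'

```text
clock: 48.3
tcp_pos: [0.5916, -0.1006, 0.2485]
tool_rot: [[-0.027, 1.0, -0.003], [1.0, 0.027, 0.0], [0.0, -0.003, -1.0]]
force: [0.4, -0.1, -1.3]
finger_gap: 0.497
```

Emit:
jog_arm --rows '[-35,2,0,0,0,0,0.3,-35,2,0,0,0,0,0.3,-23,0,0,0,0,0,0.3,-10,0,0,0,0,0,0.3,0,0,0,0,0,0.06,0.3,0,0,0,0,0,0.1,0.3,0,0,0,0,0,0.12,0.3,0,0,0,0,0,0.12,0.3,0,0,0,0,0,0.12,0.3,0,0,0,0,0,0.12,0.3,0,0,0,0,0,0.12,0.3,0,0,0,0,0,0.12,0.3,0,0,0,0,0,0.12,0.3,0,0,0,0,0,0.12,0.3,0,0,0,0,0,0.1,0.3,0,0,0,0,0,0,0.3,0,0,0,0,0,0,0.3]'

```text
clock: 50.0
tcp_pos: [0.5995, -0.2008, 0.2494]
tool_rot: [[0.928, 0.373, -0.001], [0.373, -0.928, 0.0], [-0.001, -0.001, -1.0]]
force: [0.3, 1.0, -0.8]
finger_gap: 0.498
```

Run:
```python
from h import *
report(.6002,-.2008,.0528,-68.7)
```

```text
clock 50.0 tcp [ 0.5995 -0.2008  0.2494] yaw -68.1199141975373 gap 0.4975534459081245
turn z rad 0.010124407197047628 then tool mm 0.627801068852689 0.23572007574072812 196.57482640109336
```

Emit:
jog_arm --rows '[1,0,10,0,0,0,0.3,0,0,20,0,0,0,0.3,0,0,25,0,0,0,0.3,0,0,25,0,0,0,0.3,0,0,25,0,0,0,0.3,0,0,25,0,0,0,0.3,0,0,25,0,0,0,0.3,0,0,17,0,0,0,0.3,0,0,11,0,0,0,0.3,0,0,7,0,0,0,0.3,0,0,4,0,0,0,0.3,0,0,0,0,0,0,0.3,0,0,0,0,0,0,0.3]'

```text
clock: 51.3
tcp_pos: [0.6016, -0.2008, 0.0566]
tool_rot: [[0.929, 0.37, 0.001], [0.37, -0.929, -0.0], [0.001, 0.001, -1.0]]
force: [0.5, -0.1, -1.3]
finger_gap: 0.499
```

Emit:
jog_arm --rows '[0,0,1,0,0,0,0.3,0,0,1,0,0,0,0.3,0,0,0,0,0,0,0.3,0,0,0,0,0,0,0.3]'

```text
clock: 51.7
tcp_pos: [0.6011, -0.2006, 0.054]
tool_rot: [[0.929, 0.37, 0.0], [0.37, -0.929, 0.0], [0.0, -0.0, -1.0]]
force: [-0.3, 0.1, -2.0]
finger_gap: 0.499
```

Emit:
jog_arm --rows '[0,0,1,0,0,0,0.3,0,0,0.5,0,0,0,0.3,0,0,0,0,0,0,0.3,0,0,0,0,0,0,0.3]'

```text
clock: 52.1
tcp_pos: [0.6014, -0.2006, 0.0532]
tool_rot: [[0.929, 0.37, 0.001], [0.37, -0.929, -0.0], [0.001, 0.0, -1.0]]
force: [-1.5, 1.1, 4.9]
finger_gap: 0.494
```

Emit:
jog_arm --rows '[0,0,0,0,0,0,0.6,0,0,0,0,0,0,0.8,0,0,0,0,0,0,1,0,0,0,0,0,0,1,0,0,-5,0,0,0,1,0,0,-20,0,0,0,1,0,0,-30,0,0,0,1,0,0,-35,0,0,0,1,0,0,-35,0,0,0,1,0,0,-35,0,0,0,1,0,0,-35,0,0,0,1,20,20,0,0,0,0,1,20,35,0,0,0,0,1,0,40,0,0,0,0,1,0,40,0,0,0,0,1,0,30,0,0,0,0,1,0,10,0,0,0,0,1,0,0,0,0,0,0,1,0,0,0,0,0,0,1]'

```text
clock: 54.0
tcp_pos: [0.7029, -0.3482, 0.2471]
tool_rot: [[0.929, 0.37, -0.0], [0.37, -0.929, 0.0], [-0.0, -0.001, -1.0]]
force: [-0.2, 0.2, -0.0]
finger_gap: 1.0
```

Run:
```python
from h import *
t=viewer.read_camera("top"); s=viewer.read_camera("scene")
d=np.array([-.932,-.3626]); o=np.array([.4995,-.24])
im=t["color"].copy()
for n,y,h in(("slim",.108,.124),("jar",.036,.094),("cone",-.036,.114),("can",-.108,.104)):
    u=proj(t,np.r_[o+d*y,h])[0]; print(n,u, ((u-[365,150])*3).round())
b=cv2.resize(im[150:305,365:475],None,fx=3,fy=3,interpolation=cv2.INTER_CUBIC)
e=cv2.resize(s["color"][85:225,210:340],None,fx=3,fy=3)
H=max(b.shape[0],e.shape[0]); p=np.zeros((H,b.shape[1]+e.shape[1],3),np.uint8); p[:b.shape[0],:b.shape[1]]=b; p[:e.shape[0],b.shape[1]:]=e
cv2.imwrite("pics/f.png",np.clip(p*1.6,0,255).astype(np.uint8))
```

```text
slim [448.4554 269.0224] [250. 357.]
jar [430.8185 236.9418] [197. 261.]
cone [420.4538 203.9085] [166. 162.]
can [406.6937 173.6718] [125.  71.]
```

View pics/f.png

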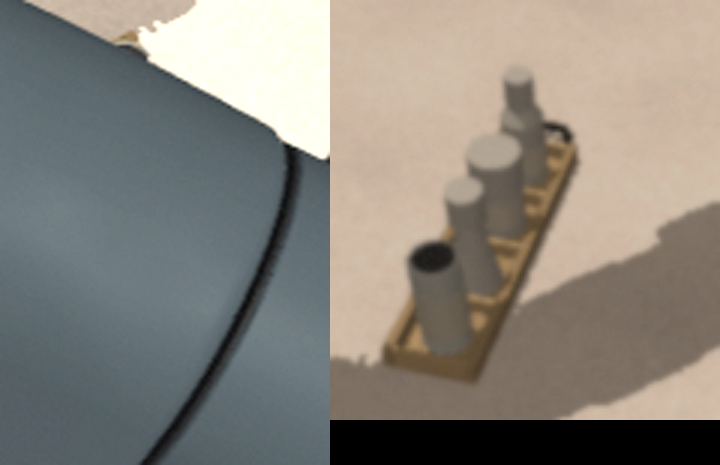

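All four stand upright. The arm blocks the top view now. The earlier top view put slim, jar and cone within 2 px of their targets, so I'll check the can in the scene view before handing in.

Run:
```python
from h import *
from plant import workorder
s=viewer.read_camera("scene"); p=proj(s,[.6002,-.2008,.104])[0]; print(p, ray(s,(244,170.7),.104)-[.6002,-.2008,.104])
if np.linalg.norm(p-[244,170.7])<4: print(workorder.finish_job())
```

```text
[243.7774 169.1646] [[ 0.0035  0.0039 -0.    ]]
the job is handed in; nothing more can be done
None
```

I moved all four containers into the plywood rack in the old rack's order, counted from the handle: slim, jar, cone, can. The job was handed in at about 54 s of the 99 s allowed; no verdict comes back.

- **Last checks:** The final scene picture shows all four standing upright in their compartments, with the open gripper clear of them. Slim, jar and cone were within 2 px of their targets in an earlier top view. The can's top was about 5 mm from its target in the scene view, inside the 18 mm allowed. I felt each touch down on the rack floor through the wrist force, except the jar, which I lowered to the calculated floor height.
- **Failed first grasp:** On the first try at the jar, the fingers closed too high and pressed on its lid. The wrist read about 31 N and the jar tilted, then rocked back upright when I opened. I took it again 25 mm lower without trouble. That 31 N came through the fingers and was below the limits at both readings I took. I can't rule out a brief higher peak between readings.
- **Checks not made:** The arm blocked the last top view, so slim, jar and cone were not re-measured from above after the can was placed. They look unchanged in the scene picture.

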